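# Wedge a pipe specimen tight under the hold-down bridge of its cradle

## Robot

A 6-joint arm with a two-finger parallel gripper is mounted at the origin on a cart in front of the work surface, level with it; the furniture and walls round the work are solid. World frame = base frame: x ahead of the robot, y to its left, z up, the work surface at z = 0. Lengths are in m, angles in degrees, forces in N, time in s.
With the tool pointing down it reaches from about 0.4 to 0.825 m from the base axis. Payload 7 kg.
Tool frame: the origin (TCP) lies between the finger pads; the fingertips stand ctrl.nose_length ahead of it and the grasp point (between the pads) lies 2 mm behind it (ctrl.nose_length is the distance from the TCP to the fingertips, in m); z points along the fingers, y is the line along which they close (so a half turn about z gives the same grasp; the last joint's range is limited). The gripper opens to 88 mm and grips with 3 to 60 N. Pads are 19 mm wide; open, the fingers measure 130 mm over their backs; the gripper's body (78 mm by 193 mm) begins 47 mm behind the grasp point.
Start: joints at [83.085, 20.546, 0.682, 0, -70.136, -16.507], TCP at [0.268, 0.619, 0.244] pointing down, gripper open.
Joint ranges: [-176.03, 176.03], [-82.01, 121.73], [-58.28, 71.71], [-173.87, 95.51], [-174.79, -0.11], [-173.66, 173.66]. Speed limits (degrees/s): [136.94, 136.94, 172.46, 180, 180, 180].

## Interface

Orientations are given as [roll, pitch, yaw] about the fixed x, y, z axes, in that order (R = Rz(yaw) Ry(pitch) Rx(roll)).
In Python, from plant import ctrl gives the robot as it stands.
- The arm moves only by the tool apply_moves, never from a script. Its argument "commands" is a list of rows, each a list of 3 entries, a list of its own where there are three numbers: the shift along the world's x, y, z in cm, then the turn about the world's z in rad, then the closure, from 0 (fully open) to 1 (shut). In form: [[[x, y, z], turn, jaw], ...]. A call has 1 to 20 rows; each row is the pose to reach, as a shift and turn from the pose commanded when the call began; what a row does not reach only later rows make up. A row lasts 1/12 s, in which the tool goes at most 41.7 mm and 7.16 degrees, less where a joint would pass 70% of its speed; a pose out of reach is approached as far as the arm can. A call with a gripper value outside its range is refused whole. The fingers move at their own pace and stop on an object; the grip force is fixed at half the most. Time passes only in rows, so rows that repeat a pose let the fingers close. It gives the time, the measured TCP pose, the force, the opening and the grip force at its end, in the units of the state.
- ctrl.get_obs(): the state, without advancing time (a new reading comes with each control period).
- ctrl.snapshot(name): name is "scene" or "top"; returns a dict with "img" (384x512x3 uint8, red, green, blue), "fx", "fy", "cx", "cy" (pixels), "T" (4x4, takes a point from camera to world coordinates). Camera axes: x right, y up, looking along -z (the intrinsics and any distortion apply to the point x, -y, -z); pixel columns grow to the right and rows downward; lengths in m; the calibration is good to about 2 mm. A picture is of the moment at which its call begins. There is no depth.
- ctrl.close_job(): hands the job in; it is judged then, once.
Trained networks look in a picture, given as the dict that the camera call returned (one of the last four; its "shot" number tells which), for a name from the list of things; names that differ only in an ending like _2 or _b are one class to them, and where a whole thing is asked for, a point or a joint stands for the part that bears it (a point fixed in the world has none). Each returns a list of dicts, best first, with "score" (0 to 1); they miss things now and then, are a little off and sometimes report something else, mostly with a low value. They report only what shows in the picture. A call takes as long as a camera call.
- ctrl.search_frame(picture, target): "at" ([column, row] in pixels, amid what is visible of it).
- ctrl.spot_point(picture, target): "at" ([column, row] in pixels: a listed point, or the origin of a listed thing).
The state is a dict: "clock": time; "joint_pos": joint angles; "qvel": joint speeds; "tau": joint torques, N m; "tool_pos": TCP position; "orientation": TCP orientation; "force": force on the tool from outside, world axes, zero at the start; "moment": the same for the moment, N m; "opening": finger opening in m; "gripper_force": force on a finger pad.
Only numpy, scipy, OpenCV 4.12 (cv2) and the standard library are available. Lean on these libraries where they do the work, as an engineer would, in place of code of your own. Each camera call takes 0.05 s, during which the arm holds its last target. There are 200 camera calls.

## Task

Fix the pipe specimen in its cradle, ready for notching: slide the hold-down bridge along its rails until it stands midway between the two V-blocks, and lock it there by turning its clamp knob clockwise up to the stop. Then push the steel wedge, thin end first, along the top of the pipe and under the bridge's cross-beam, towards the end stop, until it jams tight and stays jammed when you let go; push firmly but do not force it, or the pipe is crushed. Leave the other things on the bench where they are.

Things in the scene. Friction and masses are not known exactly. Their poses are not given: they have to be found in the camera images.
- cradle: Specimen cradle, fixed: aluminium base 130 x 310 x 12 mm, two steel rails along its long sides, two dark V-blocks between them (centres 65 mm either side of the middle), dark upright end stop at the +y end. Origin: centre of the underside. y along rails and pipe, towards the end stop; x across, away from the robot; z up. The pipe's top line is 62 mm above the bench, at x = 0.
- bridge (a joint): Position of the hold-down bridge along the rails, m: 0 = midway between the V-blocks, + towards the end stop; travel -0.12 to 0.12. Unlocked, it slides with about 2 N and the wedge would drag it along; locked, it holds far more than 25 N.
- bridge_mid (a point): Hold-down bridge, a gate: two feet on the rails, 13 mm posts 48 mm either side of the pipe's axis, steel cross-beam 124 mm across x, 26 mm along y, 16 mm high. Point: mid-gate over the pipe's axis, 71 mm above the bench. Nuts set the beam's height, unknown in each run: its underside is 9 to 11.5 mm above the pipe's top, the nuts on it reach at most 96 mm above the bench.
- knob_grip (a point): Grip point of the clamp knob, on its vertical axis, 126 mm above the bench; the knob stands on the bridge's near post (48 mm to -x of the pipe's axis) and moves with the bridge, which can be pulled along by it. Black wing 42 mm long, 13 mm thick, 24 mm high; the point is 9 mm below its top. x along the wing (along the cradle's x when the joint reads 0), z up.
- clamp_knob (a joint): Angle of the clamp knob, rad: 0 = free; turns clockwise seen from above to a stop at 1.4. From about 0.5 it presses on the rail, beyond 1.1 the bridge is locked. Torque 0.2 to 0.4 N m; stays where it is left.
- wedge_grip (a point): Loose steel wedge, 0.22 to 0.34 kg, lying flat: 135 mm long, 24 mm wide (grip across this), 5 mm thick at the thin end, 20 mm at the thick end, plane underside. Point: mid-width, 20 mm from the thick end, 9 mm above the underside; y along the wedge to the thin end, z up. Under the beam it goes in 40 to 65 mm, then a push of 10 to 20 N jams it. It tips off the pipe if let go less than half-way onto it.
- wedge_tip (a point): Middle of the wedge's thin end, 2.5 mm above its underside (same axes as wedge_grip, 115 mm from it)
- specimen_mid (a point): Black plastic pipe specimen, 45 mm in diameter, 209 mm long, loose in the V-blocks, one end within 2 mm of the end stop. Point: its centre; y along its axis. If the wedge presses on it with more than 60 N it counts as crushed.
- caliper: Bystander: vernier caliper 70 x 248 x 16 mm lying on the bench left of the work; not to be moved
- weighing_boat: Bystander: small white weighing boat 25 x 91 x 10 mm on the bench; not to be moved
- marker: Bystander: black-capped marker pen 16 x 138 x 18 mm left of the work; not to be moved
- beaker: Bystander: small glass beaker, 50 mm across, 54 mm high, standing right of the work; not to be moved

How it is judged (in metres and radians):
On the way, in this order (a step that is already met when the one before it is completed fails the run):
1. the bridge stands midway between the V-blocks (within 15 mm) (value of joint bridge between -0.015 and 0.015 m), for 0.2 s.
2. the bridge is locked there: clamp knob turned beyond 1.1 rad (all of step 1 and value of joint clamp_knob above 1.1 rad), for 0.2 s.
At the end, for the whole second after the job is handed in: Bridge within 15 mm of midway between the V-blocks, knob beyond 1.1 rad; wedge lying along the pipe (within 0.15 rad, 12 mm sideways), thin end under or through the beam, let go, at rest and jammed: pressing with more than 3.5 N on the bridge and more than 5 N on the pipe (all of step 2 and y of wedge_tip in the frame of cradle above 0.005 m and y of wedge_grip in the frame of cradle below -0.03 m and angle between the y axis of wedge_grip and the y axis of cradle, either way round below 0.15 rad and x of wedge_grip in the frame of cradle between -0.012 and 0.012 m and contact force between wedge and cradle above 3.5 N and contact force between wedge and specimen above 5 N and linear speed of wedge below 0.01 m/s); the robot touches nothing.
It fails at once if the pipe is crushed: the wedge presses on it with more than 60 N (contact force between wedge and specimen above 60 N).
It fails at once if the caliper is pushed more than 30 mm away (distance of caliper from where it was at the start of the episode above 0.03 m).
It fails at once if the weighing boat is pushed more than 30 mm away (distance of weighing_boat from where it was at the start of the episode above 0.03 m).
It fails at once if the marker is pushed more than 30 mm away (distance of marker from where it was at the start of the episode above 0.03 m).
It fails at once if the beaker is pushed more than 30 mm away (distance of beaker from where it was at the start of the episode above 0.03 m).
It also fails if it takes over 54 s, if anything falls off the work surface, if the arm or the gripper's body presses on something with over 40 N, if the wrist force passes 120 N, or if a joint passes its speed limit or range.

## Working session

There is one attempt and no reset: what is moved stays moved. The work goes in short steps, Python scripts to look and compute and a tool call to move; the robot and the scene stay as the last step left them, time stands still between calls to the robot, and variables do not carry over. Pictures are saved under pics/ and viewed, at most 10 in all, crops included, and the job is handed in when it is done.

Besides the shell and the picture viewer there is one more tool, called after "Emit:" as name(argument=value, ...) on one line, values as JSON. apply_moves: Moves the arm, as the interface text tells. Its arguments: {"type":"object","properties":{"commands":{"type":"array"}},"required":["commands"]}

```bash
mkdir -p pics && ls && cat > h.py <<'E'
from plant import ctrl
import numpy as np, cv2
def ray(s,px):
    u,v=px; T=np.array(s["T"]); d=np.array([(u-s["cx"])/s["fx"],-(v-s["cy"])/s["fy"],-1.0])
    d=T[:3,:3]@d; return T[:3,3],d/np.linalg.norm(d)
def atz(s,px,z):
    o,d=ray(s,px); return o+d*(z-o[2])/d[2]
def tri(rs):
    A=sum(np.eye(3)-np.outer(d,d) for o,d in rs); b=sum((np.eye(3)-np.outer(d,d))@o for o,d in rs)
    return np.linalg.solve(A,b)
def save(s,n): cv2.imwrite("pics/"+n,cv2.cvtColor(s["img"],cv2.COLOR_RGB2BGR))
E
python3 - <<'E'
from h import *
np.set_printoptions(precision=4,suppress=True)
S={n:ctrl.snapshot(n) for n in("scene","top")}
print({k:v for k,v in S["scene"].items() if k!="img"}); print({k:v for k,v in S["top"].items() if k!="img"})
for n in S: save(S[n],n+"0.png")
for t in ["cradle","bridge_mid","knob_grip","wedge_grip","wedge_tip","specimen_mid","caliper","weighing_boat","marker","beaker"]:
    r={n:ctrl.spot_point(S[n],t) for n in S}
    print(t,[(n,[(np.round(d["at"],1).tolist(),round(d["score"],2)) for d in r[n][:2]]) for n in S])
    if r["scene"] and r["top"]: print("   ",tri([ray(S[n],r[n][0]["at"]) for n in S]))
print(ctrl.nose_length, ctrl.get_obs())
E
```

```text
pics
{'fx': 404.4408476007626, 'fy': 404.4408476007626, 'cx': 256.19871659195064, 'cy': 198.33579183164466, 'T': array([[-0.5205,  0.3346, -0.7856, -0.2258],
       [-0.8539, -0.2085,  0.4769,  0.5892],
       [-0.0042,  0.919 ,  0.3943,  0.4848],
       [ 0.    ,  0.    ,  0.    ,  1.    ]]), 'shot': 1}
{'fx': 438.29590665834866, 'fy': 438.29590665834866, 'cx': 254.59896812965846, 'cy': 197.81591866619408, 'T': array([[ 0.0089,  0.9929, -0.1183,  0.3698],
       [-0.9999,  0.0105,  0.0133,  0.1364],
       [ 0.0145,  0.1182,  0.9929,  1.3111],
       [ 0.    ,  0.    ,  0.    ,  1.    ]]), 'shot': 2}
cradle [('scene', [([253.9, 218.6], 0.98)]), ('top', [([274.0, 166.6], 0.64)])]
    [ 0.6283  0.0679 -0.0057]
bridge_mid [('scene', [([238.4, 197.3], 0.75), ([145.0, 276.5], 0.42)]), ('top', [([254.7, 158.6], 0.76), ([238.1, 235.8], 0.21)])]
    [0.6324 0.1215 0.069 ]
knob_grip [('scene', [([247.6, 184.1], 0.63)]), ('top', [([200.7, 219.8], 0.74), ([252.2, 171.7], 0.45)])]
    [0.4317 0.2374 0.1993]
wedge_grip [('scene', [([299.8, 239.2], 0.83)]), ('top', [])]
wedge_tip [('scene', [([27
[... 547 characters left out ...]
 0.77)]), ('top', [([168.2, 235.4], 0.62)])]
    [0.4124 0.3775 0.0075]
beaker [('scene', [([361.4, 219.8], 0.74)]), ('top', [([345.5, 219.3], 0.72), ([272.5, 223.9], 0.4)])]
    [ 0.4622 -0.156   0.0025]
0.017 {'clock': 1.1, 'joint_pos': array([ 83.0824,  20.5447,   0.6817,   0.0003, -70.1356, -16.5053]), 'qvel': array([ 0.0818, -0.0932,  0.0533, -0.0022, -0.0008, -0.0194]), 'tau': array([  0.0046, -58.2407,  29.3306,   7.002 ,   0.0125,  -0.    ]), 'tool_pos': array([0.2683, 0.6193, 0.2436]), 'orientation': array([-179.9986,    0.0002,  -23.4228]), 'force': array([-0.3352,  0.7273, -0.7554]), 'moment': array([ 0.0177,  0.0115, -0.0197]), 'gripper_force': 0.0, 'opening': 0.0874195413817918}
```

```bash
python3 - <<'E'
import cv2
a=cv2.imread("pics/scene0.png")[130:330,100:420]; cv2.imwrite("pics/a.png",cv2.resize(a,(800,500),interpolation=cv2.INTER_CUBIC))
a=cv2.imread("pics/top0.png")[100:280,130:380]; cv2.imwrite("pics/b.png",cv2.resize(a,(800,576),interpolation=cv2.INTER_CUBIC))
E
```

```text
(no output)
```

View pics/a.png

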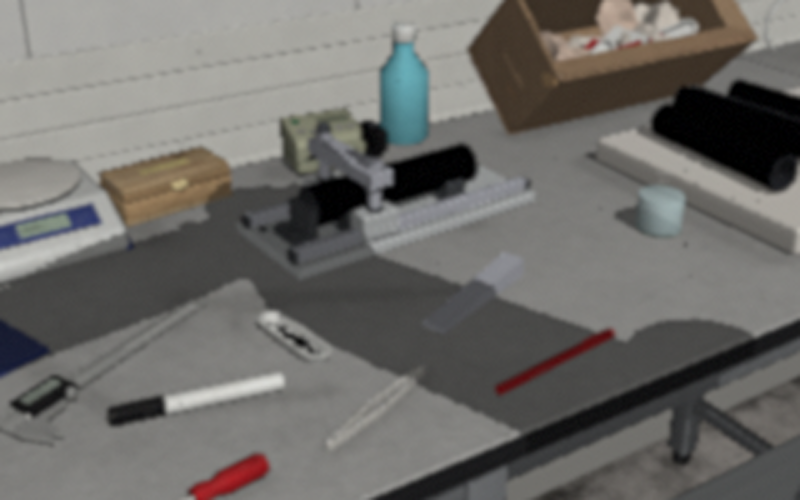

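View pics/b.png

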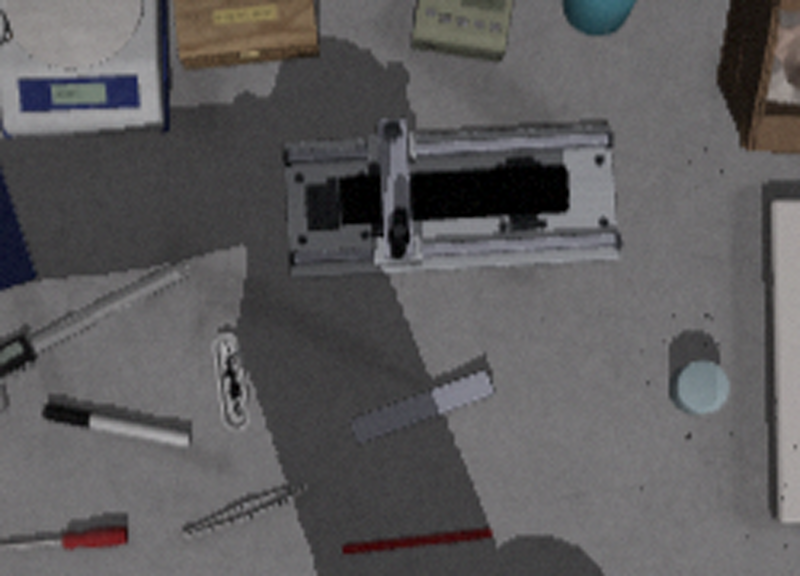

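```bash
python3 - <<'E'
from h import *
np.set_printoptions(precision=4,suppress=True)
s=ctrl.snapshot("scene");t=ctrl.snapshot("top")
P=lambda *p:np.array(p)
A=lambda x,y:P(100+x/2.5,130+y/2.5); B=lambda x,y:P(130+x/3.2,100+y/3.2)
def both(n,a,b): print(n,tri([ray(s,a),ray(t,b)]))
both("knob",(247.6,184.1),(252.2,171.7)); both("knob hand",A(375,138),B(398,232))
both("tip",(274.3,261),(239.5,235.9)); both("tip hand",A(430,325),B(358,432)); both("thick hand",A(515,262),B(490,380))
both("bridge",(238.4,197.3),(254.7,158.6))
for z in(0.0,.012,.02):
  print(z,[atz(t,B(*p),z)[:2] for p in((291,268),(620,256),(612,125),(285,148))])
print("grip",atz(s,(299.8,239.2),.009)," tip",atz(t,(239.5,235.9),.0025),atz(s,(274.3,261),.0025))
# pipe & wedge by thresholds
img=t["img"].astype(int); g=img.sum(2)/3
for (x0,y0,x1,y1),z in(((258,148,310,172),.045),):
  m=np.zeros(g.shape,np.uint8); m[y0:y1,x0:x1]=(g[y0:y1,x0:x1]<25)
  n,l,st,c=cv2.connectedComponentsWithStats(m); k=1+np.argmax(st[1:,4]); pts=np.argwhere(l==k)[:,::-1].astype(np.float32)
  r=cv2.minAreaRect(pts); print(r); bx=cv2.boxPoints(r); print([atz(t,p,z)[:2] for p in bx])
for n,S in(("s",s),("t",t)):
  for tg in("wedge_grip","wedge_tip","clamp_knob","knob_grip"): print(n,tg,[(np.round(d["at"],1),round(d["score"],2)) for d in ctrl.search_frame(S,tg)[:3]])
print(ctrl.get_obs()["clock"])
E
```

```text
knob [0.5823 0.1258 0.1238]
knob hand [0.5808 0.1198 0.1202]
tip [0.4096 0.1606 0.0059]
tip hand [0.4151 0.1574 0.0042]
thick hand [0.4616 0.0319 0.0107]
bridge [0.6324 0.1215 0.069 ]
0.0 [array([0.5678, 0.2209]), array([ 0.5827, -0.0905]), array([ 0.7098, -0.0841]), array([0.6834, 0.2287])]
0.012 [array([0.5659, 0.2201]), array([ 0.5808, -0.0885]), array([ 0.7067, -0.0821]), array([0.6805, 0.2278])]
0.02 [array([0.5647, 0.2196]), array([ 0.5795, -0.0871]), array([ 0.7046, -0.0807]), array([0.6786, 0.2273])]
grip [0.4531 0.0546 0.009 ]  tip [0.4112 0.1627 0.0025] [0.4125 0.1555 0.0025]
((282.5, 159.5), (19.0, 49.0), 90.0)
[array([0.6627, 0.1106]), array([ 0.6645, -0.0341]), array([ 0.6076, -0.0338]), array([0.6059, 0.1102])]
s wedge_grip []
s wedge_tip [(array([291.1, 244.7]), 0.65)]
s clamp_knob [(array([249.7, 183.2]), 0.67)]
s knob_grip [(array([247.2, 185. ]), 0.71)]
t wedge_grip [(array([257.7, 228.4]), 0.94)]
t wedge_tip [(array([259.8, 228.4]), 0.83)]
t clamp_knob [(array([276.5, 156.9]), 0.66), (array([254.2, 174.3]), 0.38)]
t knob_grip []
1.6
```

```bash
cat > e.py <<'E'
from h import *
from scipy.ndimage import map_coordinates, gaussian_filter1d
def edge(g,p,q,w=5,n=60):
    p,q=np.array(p,float),np.array(q,float); d=(q-p)/np.linalg.norm(q-p); nr=np.array([-d[1],d[0]])
    o=np.arange(-w,w+.01,.25); pts=[]
    for f in np.linspace(.03,.97,n):
        c=p+f*(q-p); xy=c+o[:,None]*nr
        v=gaussian_filter1d(map_coordinates(g,[xy[:,1],xy[:,0]],order=1),2); gr=np.abs(np.gradient(v))
        k=gr[2:-2].argmax()+2; pts.append(c+o[k]*nr)
    pts=np.array(pts,np.float32); vx,vy,x0,y0=cv2.fitLine(pts,cv2.DIST_WELSCH,0,.01,.01).ravel()
    r=np.abs((pts-[x0,y0])@[-vy,vx]); L=lambda a:np.array([x0,y0])+((a-[x0,y0])@[vx,vy])*np.array([vx,vy])
    return L(p),L(q),np.mean(r<.5)
E
python3 - <<'E'
from e import *
np.set_printoptions(precision=4,suppress=True)
f=[ctrl.snapshot("top") for _ in range(4)]; t=f[0]; s4=[ctrl.snapshot("scene") for _ in range(4)]
g=np.mean([x["img"].astype(float).mean(2) for x in f],0); np.save("g.npy",g); gs=np.mean([x["img"].astype(float).mean(2) for x in s4],0)
B=lambda x,y:np.array((130+x/3.2,100+y/3.2)); 
for n,p,q,z in(("near base",B(320,272),B(620,260),.0),("near rail in",B(430,240),B(610,232),.02),("far rail out",B(420,130),B(608,123),.02),("far rail in",B(420,157),B(608,146),.02),
  ("pipe far",B(425,173),B(565,168),.045),("pipe near",B(425,218),B(495,214),.045)):
  a,b,i=edge(g,p,q,3); A_,B_=atz(t,a,z),atz(t,b,z); d=A_-B_; print(n,a,b,i,A_[:2],B_[:2],"yaw",-d[0]/d[1])
big=lambda im,u0,v0,u1,v1,k:cv2.resize(np.clip((im[v0:v1,u0:u1])*1.3,0,255).astype(np.uint8),None,fx=k,fy=k,interpolation=cv2.INTER_CUBIC)
cv2.imwrite("pics/c.png",np.vstack([big(g,210,130,330,190,6),big(g,230,210,310,240,9)]))
cv2.imwrite("pics/d.png",np.vstack([big(gs,190,170,322,240,6),big(gs,256,220,322,266,6).repeat(1,1)]) if False else big(gs,190,170,322,266,6))
E
```

```text
near base [230.0132 185.2584] [323.7107 180.4792] 0.7666666666666667 [0.5635 0.1934] [ 0.5812 -0.0904] yaw 0.06266915218156675
near rail in [264.4388 175.8413] [320.5559 171.5885] 0.2 [0.59   0.0903] [ 0.6049 -0.0777] yaw 0.08815162812160743
far rail out [261.2147 139.9731] [319.911  136.7937] 0.8 [0.6995 0.1007] [ 0.7115 -0.0767] yaw 0.06801921878650054
far rail in [261.1884 147.2655] [319.9872 145.2514] 0.6166666666666667 [0.677  0.1006] [ 0.6854 -0.0767] yaw 0.0473144982691759
pipe far [262.7653 153.2793] [306.4506 150.645 ] 0.8666666666666667 [0.653  0.0965] [ 0.6625 -0.0324] yaw 0.07360989132277745
pipe near [262.8279 168.3887] [284.7012 167.1093] 1.0 [0.6079 0.096 ] [0.6124 0.0318] yaw 0.07099652862664885
```

View pics/c.png

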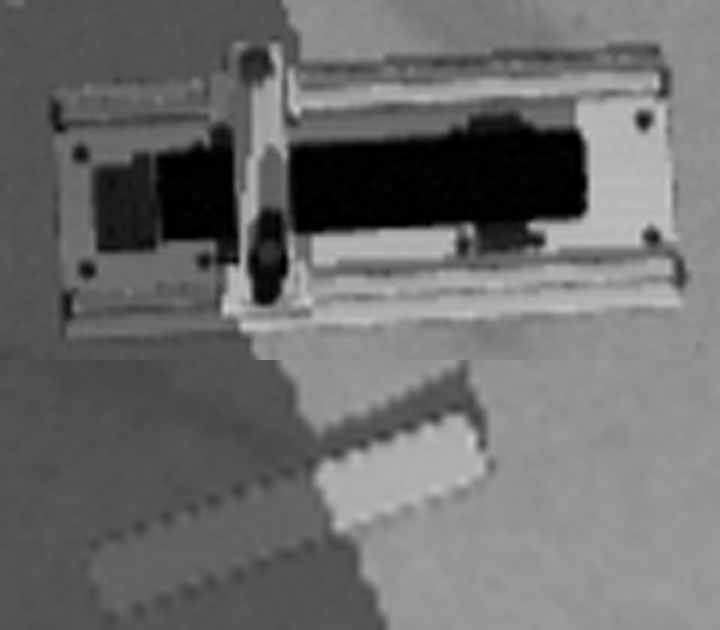

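View pics/d.png

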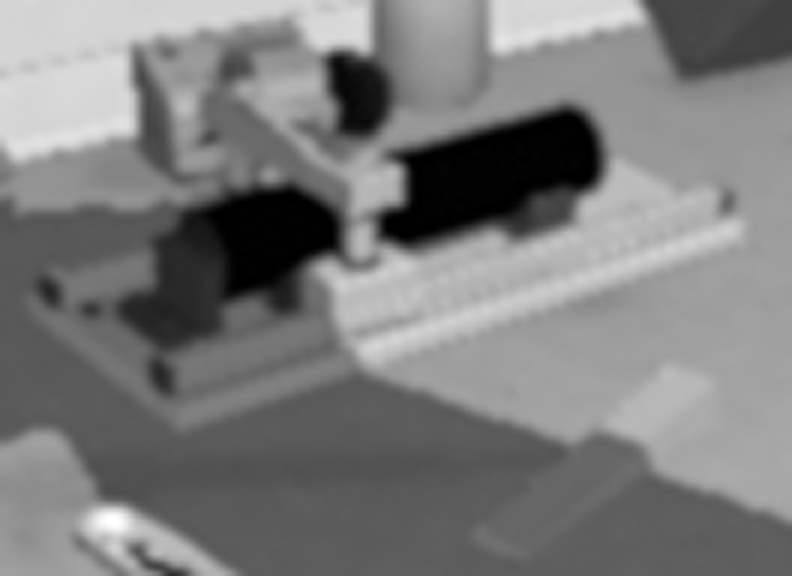

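```bash
python3 - <<'E'
from e import *
from scipy.optimize import least_squares
np.set_printoptions(precision=4,suppress=True)
t=ctrl.snapshot("top"); s=ctrl.snapshot("scene")
C=lambda x,y:np.array((210+x/6,130+y/6)); W=lambda x,y:np.array((230+x/9,210+(y-360)/9)); D=lambda x,y:np.array((190+x/6,170+y/6))
def proj(S,X):
    T=np.array(S["T"]); c=T[:3,:3].T@(np.asarray(X)-T[:3,3]); return np.array([S["cx"]+S["fx"]*c[0]/-c[2],S["cy"]-S["fy"]*c[1]/-c[2]])
# cradle pose fit
obs=[]
for S,pts in((t,{(-65,-155,0):C(683,307),(-65,155,0):C(68,337),(65,155,12):C(55,93)}),(s,{(-65,155,0):D(180,430),(-65,-155,0):D(742,237),(65,155,12):D(30,297)})):
    for k,v in pts.items(): obs.append((S,np.array(k)/1000,v))
def R(a): return np.array([[np.cos(a),-np.sin(a),0],[np.sin(a),np.cos(a),0],[0,0,1]])
f=lambda p:np.concatenate([proj(S,R(p[2])@k+[p[0],p[1],0])-v for S,k,v in obs])
r=least_squares(f,[.63,.068,.07],loss="soft_l1"); print("cradle",r.x,r.fun.round(1))
print("pipe axis top",[atz(t,p,.0395) for p in((262.8,160.83),(284.7,159.53))],"ends",atz(t,C(584,172),.045),atz(t,C(157,197),.045))
# wedge fit: 8 corner obs
ob=[(t,(-12,115,5),W(108,615)),(t,(12,115,5),W(90,548)),(t,(12,-20,20),W(462,412)),(t,(-12,-20,20),W(490,465)),
    (s,(12,115,5),D(472,535)),(s,(-12,115,5),D(522,555)),(s,(12,-20,20),D(665,365)),(s,(-12,-20,20),D(715,385))]
# sort out left/right: wedge y ~ +y so +x of wedge = +x world
ob=[(S,np.array(k)/1000,v) for S,k,v in ob]
f=lambda p:np.concatenate([proj(S,R(p[2])@k+[p[0],p[1],0])-v for S,k,v in ob])
w=least_squares(f,[.453,.05,.37],loss="soft_l1"); print("wedge grip",w.x,w.fun.round(1))
print("knob",tri([ray(t,C(268,255)),ray(s,D(357,92))]),"at z .123 top",atz(t,C(268,255),.123))
kp=tri([ray(t,C(268,255)),ray(s,D(357,92))]); q=R(r.x[2]).T@(kp-[*r.x[:2],0]); print("knob in cradle",q)
b=R(r.x[2]).T@(np.array([.6324,.1215,0])-[*r.x[:2],0]);print("bridge in cradle",b)
E
```

```text
cradle [0.6328 0.0684 0.0765] [ 0.1 -0.2  0.5  1.4 -0.1 -1.  -0.   0.5  0.2  0.8 -0.5 -0.8]
pipe axis top [array([0.6316, 0.0961, 0.0395]), array([0.6362, 0.0314, 0.0395])] ends [ 0.6385 -0.0349  0.045 ] [0.6235 0.1744 0.045 ]
wedge grip [0.454  0.0523 0.364 ] [-0.1  0.7 -0.9  0.6  0.6 -0.4  0.4  1.3 -0.5 -0.5 -0.  -0.3 -0.2 -0.6
 -0.1 -1.1]
knob [0.5814 0.1198 0.1195] at z .123 top [0.5815 0.1209 0.123 ]
knob in cradle [-0.0473  0.0552  0.1195]
bridge in cradle [0.0036 0.053  0.    ]
```

Emit:
apply_moves(commands=[[[31.3,-49.9,-7.0],0.48,0],[[31.3,-49.9,-7.0],0.48,0],[[31.3,-49.9,-7.0],0.48,0],[[31.3,-49.9,-7.0],0.48,0],[[31.3,-49.9,-7.0],0.48,0],[[31.3,-49.9,-7.0],0.48,0],[[31.3,-49.9,-7.0],0.48,0],[[31.3,-49.9,-7.0],0.48,0],[[31.3,-49.9,-7.0],0.48,0],[[31.3,-49.9,-7.0],0.48,0],[[31.3,-49.9,-7.0],0.48,0],[[31.3,-49.9,-7.0],0.48,0],[[31.3,-49.9,-7.0],0.48,0],[[31.3,-49.9,-7.0],0.48,0],[[31.3,-49.9,-7.0],0.48,0],[[31.3,-49.9,-7.0],0.48,0],[[31.3,-49.9,-7.0],0.48,0]])

```text
clock: 3.52
tool_pos: [0.5815, 0.1195, 0.1733]
orientation: [180.0, 0.0, 4.0]
force: [0.3, -0.0, 0.7]
opening: 0.0876
gripper_force: 0.0
```

Emit:
apply_moves(commands=[[[0,0,-2.5],0,0],[[0,0,-4.9],0,0],[[0,0,-4.9],0,0],[[0,0,-4.9],0,1],[[0,0,-4.9],0,1],[[0,0,-4.9],0,1],[[0,0,-4.9],0,1],[[0,0,-4.9],0,1],[[0,0,-4.9],0,1]])

```text
clock: 4.27
tool_pos: [0.5816, 0.1205, 0.1253]
orientation: [-180.0, -0.1, 4.1]
force: [0.2, 1.4, 0.1]
opening: 0.0534
gripper_force: 0.0
```

```bash
python3 - <<'E'
from h import *
t=ctrl.snapshot("top"); s=ctrl.snapshot("scene")
a=cv2.resize(t["img"][120:190,200:330],None,fx=6,fy=4); b=cv2.resize(s["img"][130:245,180:310],None,fx=6,fy=2.6*1.0)
a=cv2.resize(t["img"][120:190,200:330],(520,280)); b=cv2.resize(s["img"][140:220,190:320],(520,320))
cv2.imwrite("pics/f.png",np.vstack([a,b])[:,:,::-1]); print(ctrl.get_obs()["opening"],ctrl.get_obs()["force"],ctrl.get_obs()["gripper_force"])
E
```

```text
0.04534543507460609 [ 0.02579293  0.37172366 -0.16636789] 0.0
```

View pics/f.png

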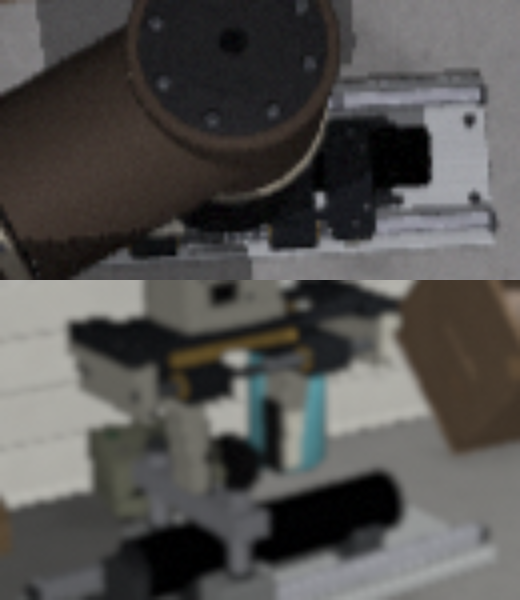

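The fingers straddle the black knob (scene crop ~(237,460)); they are still closing.

Emit:
apply_moves(commands=[[[0,0,0],0,1],[[0,0,0],0,1],[[0,0,0],0,1],[[0,0,0],0,1],[[0,0,0],0,1],[[0,0,0],0,1],[[0,0,0],0,1]])

```text
clock: 4.95
tool_pos: [0.5813, 0.1203, 0.1245]
orientation: [180.0, 0.0, 4.1]
force: [0.8, 0.4, -0.2]
opening: 0.017
gripper_force: 30.0
```

Emit:
apply_moves(commands=[[[0,0,0],0,1],[[0,0,0],0,1],[[0.05,-0.7,0],0,1],[[0.1,-1.4,0],0,1],[[0.15,-2.1,0],0,1],[[0.2,-2.8,0],0,1],[[0.25,-3.5,0],0,1],[[0.3,-4.2,0],0,1],[[0.35,-4.9,0],0,1],[[0.4,-5.4,0],0,1],[[0.4,-5.4,0],0,1],[[0.4,-5.4,0],0,1],[[0.4,-5.4,0],0,1],[[0.4,-5.4,0],0,1],[[0.4,-5.4,0],0,1]])

```text
clock: 6.2
tool_pos: [0.5851, 0.0664, 0.1245]
orientation: [180.0, 0.0, 4.1]
force: [-1.5, -1.9, 0.8]
opening: 0.0169
gripper_force: 30.0
```

```bash
python3 - <<'E'
from h import *
s=ctrl.snapshot("scene")
cv2.imwrite("pics/g.png",cv2.resize(s["img"][150:230,190:320],(780,480),interpolation=cv2.INTER_CUBIC)[:,:,::-1])
for n in("bridge_mid","specimen_mid"): print([(d["at"],d["score"],atz(s,d["at"],.071 if n[0]=="b" else .0395)) for d in ctrl.spot_point(s,n)[:2]])
E
```

```text
[([254.6, 193.2], 0.9, array([0.63072034, 0.07418259, 0.071     ]))]
[([255.2, 203.0], 0.69, array([0.63543979, 0.06963477, 0.0395    ]))]
```

View pics/g.png

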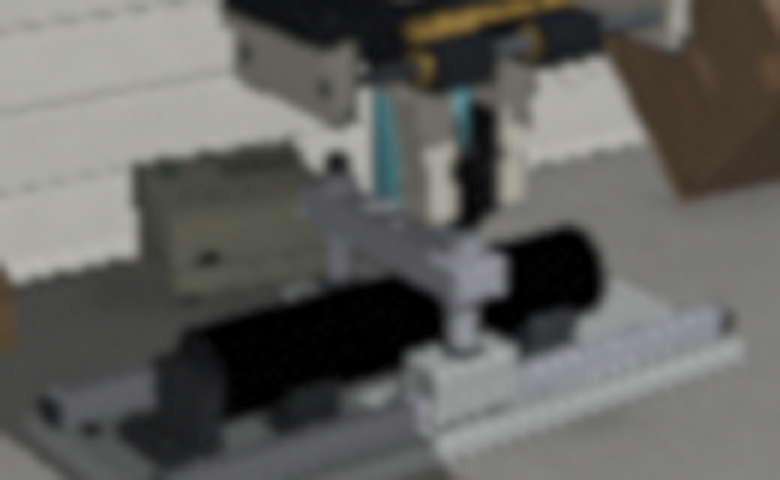

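Emit:
apply_moves(commands=[[[0,0,0],-0.1,1],[[0,0,0],-0.2,1],[[0,0,0],-0.3,1],[[0,0,0],-0.4,1],[[0,0,0],-0.5,1],[[0,0,0],-0.6,1],[[0,0,0],-0.7,1],[[0,0,0],-0.8,1],[[0,0,0],-0.9,1],[[0,0,0],-1.0,1],[[0,0,0],-1.1,1],[[0,0,0],-1.2,1],[[0,0,0],-1.2,1]])

```text
clock: 7.43
tool_pos: [0.585, 0.0663, 0.1245]
orientation: [180.0, -0.0, -64.9]
force: [-1.6, -1.4, 0.1]
opening: 0.017
gripper_force: 30.0
```

```bash
python3 -c "
from h import *
o=ctrl.get_obs(); print(o['moment'],o['force'],o['opening'],o['tool_pos'],o['orientation'])"
```

```text
[-0.7910664   0.97289493  0.17756798] [-1.63373415 -1.36903338  0.07109407] 0.01704785264853449 [0.58497019 0.06626927 0.12453859] [ 1.79954855e+02 -4.82642764e-03 -6.49058239e+01]
```

Emit:
apply_moves(commands=[[[0,0,0],-0.08,1],[[0,0,0],-0.16,1],[[0,0,0],-0.2,1],[[0,0,0],-0.2,1],[[0,0,0],-0.2,1]])

```text
clock: 7.85
tool_pos: [0.5849, 0.0663, 0.1245]
orientation: [180.0, -0.0, -75.9]
force: [-3.8, -1.8, 2.1]
opening: 0.0168
gripper_force: 30.0
```

```bash
python3 -c "
from h import *
o=ctrl.get_obs(); print(o['moment'],o['force'],o['opening'],o['tool_pos'],o['orientation'])"
```

```text
[-0.7209781   1.29832478  0.30533286] [-3.76942868 -1.76560909  2.13058727] 0.01676247891979392 [0.58493934 0.06628094 0.12452136] [ 1.79953691e+02 -1.10689538e-02 -7.58935638e+01]
```

Emit:
apply_moves(commands=[[[0,0,0],-0.06,1],[[0,0,0],-0.1,1],[[0,0,0],-0.1,1],[[0,0,0],-0.1,1]])

```text
clock: 8.18
tool_pos: [0.585, 0.0661, 0.1245]
orientation: [180.0, -0.0, -81.7]
force: [-4.4, -1.8, 3.0]
opening: 0.0168
gripper_force: 30.0
```

```bash
python3 -c "
from h import *
o=ctrl.get_obs(); print(o['moment'],o['force'],o['opening'],o['tool_pos'],o['orientation'])"
```

```text
[-1.04364426  1.56922664  0.42155638] [-4.41683615 -1.7776895   2.95272161] 0.01679950887954191 [0.58497194 0.066149   0.12453969] [ 1.79957551e+02 -1.71760083e-02 -8.16659029e+01]
```

Emit:
apply_moves(commands=[[[0,0,0],-0.15,0.3],[[0,0,0],-0.1,0.3],[[0,0,0],-0.05,0.3],[[0,0,0],0,0.3],[[0,0,2],0,0],[[0,0,5.5],0,0],[[-3,-0.3,5.5],0.1,0],[[-7,-0.7,5.5],0.15,0],[[-13.1,-1.4,5.5],0.22,0],[[-13.1,-1.4,3],0.22,0],[[-13.1,-1.4,-1],0.22,0],[[-13.1,-1.4,-4],0.22,0],[[-13.1,-1.4,-4],0.22,0]])

```text
clock: 9.27
tool_pos: [0.4519, 0.0517, 0.0808]
orientation: [179.7, 0.0, -68.9]
force: [-1.2, -0.3, 0.4]
opening: 0.0872
gripper_force: 0.0
```

```bash
python3 - <<'E'
from h import *
np.set_printoptions(precision=4,suppress=True)
t=ctrl.snapshot("top");s=ctrl.snapshot("scene")
cv2.imwrite("pics/i.png",cv2.resize(s["img"][150:280,190:330],(700,600),interpolation=cv2.INTER_CUBIC)[:,:,::-1])
for S in(s,t):
  for n,z in(("wedge_grip",.009),("wedge_tip",.0025),("bridge_mid",.071),("knob_grip",.126)): print(n,[(np.round(d["at"],1),round(d["score"],2),atz(S,d["at"],z)) for d in ctrl.spot_point(S,n)[:1]])
o=ctrl.get_obs(); print(o["clock"],o["opening"])
E
```

```text
wedge_grip [(array([299.9, 240.5]), 0.61, array([0.4478, 0.0582, 0.009 ]))]
wedge_tip [(array([271.2, 259.3]), 0.95, array([0.422 , 0.1574, 0.0025]))]
bridge_mid [(array([255.7, 192. ]), 0.68, array([0.6364, 0.0673, 0.071 ]))]
knob_grip [(array([264.7, 179.8]), 0.54, array([0.5789, 0.0754, 0.126 ]))]
wedge_grip []
wedge_tip []
bridge_mid [(array([273.9, 155. ]), 0.62, array([0.6426, 0.0652, 0.071 ]))]
knob_grip []
9.7667 0.08751832333971624
```

View pics/i.png

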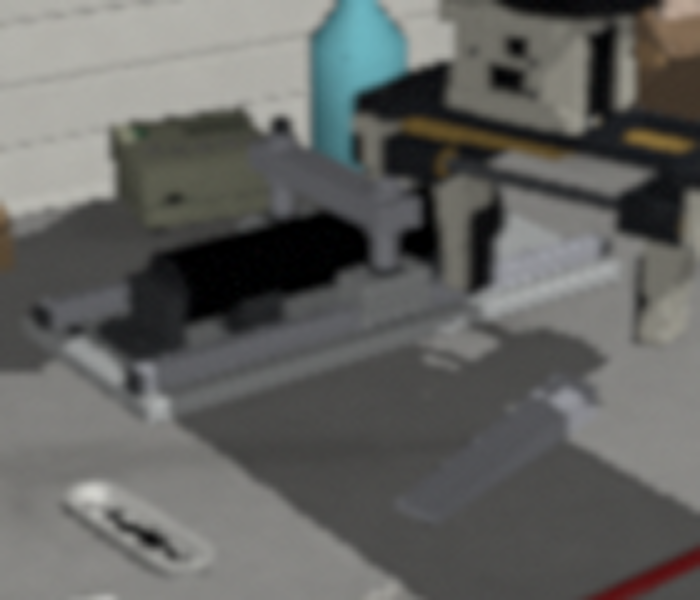

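Emit:
apply_moves(commands=[[[0.2,0,-3],0,0.3],[[0.2,0,-5],0,0.6],[[0.2,0,-5.9],0,0.6],[[0.2,0,-5.9],0,1],[[0.2,0,-5.9],0,1],[[0.2,0,-5.9],0,1],[[0.2,0,-5.9],0,1],[[0.2,0,-5.9],0,1],[[0.2,0,-5.9],0,1],[[0.2,0,-5.9],0,1],[[0.2,0,-5.9],0,1],[[0.2,0,-5.9],0,1],[[0.2,0,-5.9],0,1]])

```text
clock: 10.85
tool_pos: [0.456, 0.0521, 0.0259]
orientation: [180.0, -0.0, -69.2]
force: [-2.5, -0.3, 6.6]
opening: 0.0232
gripper_force: 30.0
```

```bash
python3 -c "
from h import *
ctrl.snapshot('top'); o=ctrl.get_obs(); print(o['moment'],o['force'],o['opening'],o['tool_pos'],o['orientation'])"
```

```text
[-0.08597332  1.14963398  0.10252526] [-3.16132321 -0.61040736  6.64936466] 0.02355139366543723 [0.45600861 0.05217674 0.02587258] [ 1.79969780e+02 -8.65216733e-03 -6.92418805e+01]
```

Emit:
apply_moves(commands=[[[0,0,0],0,0.6],[[0,0,0],0,0.6],[[0,0,0],0,0.6],[[0,0,-0.3],0,0.6],[[0,0,-0.5],0,0.6],[[0,0,-0.5],0,1],[[0,0,-0.5],0,1],[[0,0,-0.5],0,1],[[0,0,-0.5],0,1],[[0,0,-0.5],0,1],[[0,0,-0.5],0,1]])

```text
clock: 11.82
tool_pos: [0.4562, 0.0523, 0.0205]
orientation: [180.0, -0.0, -69.3]
force: [0.5, -0.3, -3.3]
opening: 0.0233
gripper_force: 30.0
```

Emit:
apply_moves(commands=[[[0,0,3],0,1],[[0,-1,6.5],0,1],[[0,-4,10],-0.1,1],[[1,-7,11],-0.2,1],[[2,-10.5,11],-0.29,1],[[3,-13.5,11],-0.29,1],[[5,-16,11],-0.29,1],[[8.5,-16,11],-0.29,1],[[12,-16,11],-0.29,1],[[15,-16,11],-0.29,1],[[17.5,-15,10.5],-0.29,1],[[18.9,-14.4,10],-0.29,1],[[18.9,-14.4,9],-0.29,1],[[18.9,-14.4,8],-0.29,1],[[18.9,-14.4,7.2],-0.29,1],[[18.9,-14.4,7.2],-0.29,1],[[18.9,-14.4,7.2],-0.29,1]])

```text
clock: 13.23
tool_pos: [0.6442, -0.0919, 0.092]
orientation: [179.9, -0.0, -85.9]
force: [-0.8, 0.4, -2.6]
opening: 0.0237
gripper_force: 30.0
```

```bash
python3 - <<'E'
from h import *
np.set_printoptions(precision=4,suppress=True)
t=ctrl.snapshot("top");s=ctrl.snapshot("scene")
a=cv2.resize(s["img"][160:230,190:330],(800,400),interpolation=cv2.INTER_CUBIC); b=cv2.resize(t["img"][125:195,205:345],(400,200),interpolation=cv2.INTER_CUBIC)
cv2.imwrite("pics/j.png",np.vstack([a,np.hstack([b,b*0])])[:,:,::-1])
for S in(s,t):
  for n,z in(("wedge_tip",.074),("bridge_mid",.071),("knob_grip",.126)): print(n,[(np.round(d["at"],1),round(d["score"],2),atz(S,d["at"],z)) for d in ctrl.spot_point(S,n)[:1]])
o=ctrl.get_obs(); print(o["clock"],o["opening"],o["force"],o["moment"])
E
```

```text
wedge_tip [(array([268. , 186.4]), 0.62, array([0.647, 0.021, 0.074]))]
bridge_mid [(array([255.5, 191.9]), 0.86, array([0.6373, 0.0674, 0.071 ]))]
knob_grip [(array([264.7, 181.5]), 0.6, array([0.5688, 0.0819, 0.126 ]))]
wedge_tip []
bridge_mid []
knob_grip []
13.6333 0.02365832414258634 [ 0.8963 -0.6172 -3.1304] [-0.0201 -0.0814 -0.0165]
```

View pics/j.png

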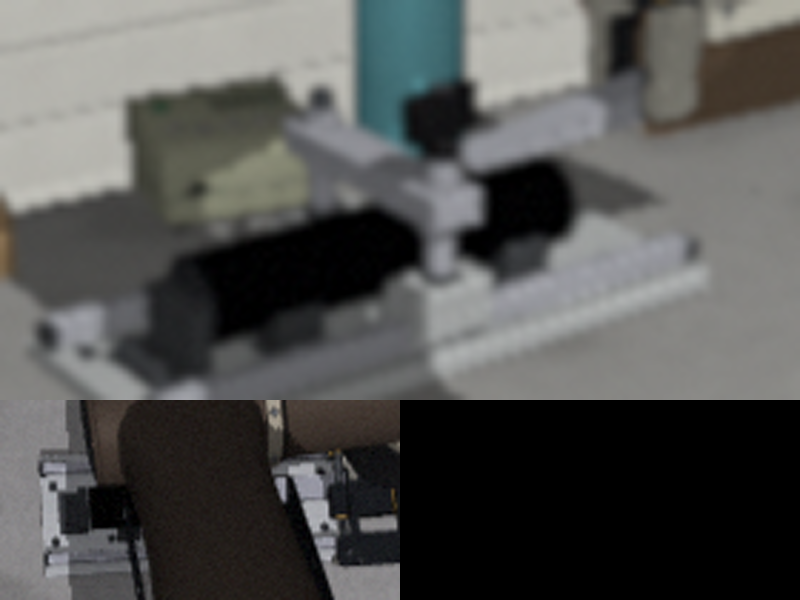

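Emit:
apply_moves(commands=[[[0,0,-0.3],0,1],[[0,0,-0.6],0,1],[[0,0,-0.8],0,1],[[0,0,-0.8],0,1],[[0,0,-0.8],0,1]])

```text
clock: 14.05
tool_pos: [0.6452, -0.0917, 0.0842]
orientation: [180.0, -0.0, -85.9]
force: [0.7, -0.0, -3.1]
opening: 0.0236
gripper_force: 30.0
```

Emit:
apply_moves(commands=[[[0,0,-0.05],0,1],[[0,0,-0.1],0,1],[[0,0,-0.1],0,1]])

```text
clock: 14.3
tool_pos: [0.6454, -0.0917, 0.0836]
orientation: [-180.0, -0.0, -85.9]
force: [0.5, -0.5, -1.9]
opening: 0.0235
gripper_force: 30.0
```

Emit:
apply_moves(commands=[[[0,0,-0.05],0,1],[[0,0,-0.05],0,1],[[0,0,-0.05],0,1]])

```text
clock: 14.55
tool_pos: [0.6454, -0.0917, 0.0832]
orientation: [-180.0, -0.0, -85.9]
force: [-0.2, -0.3, -1.5]
opening: 0.0238
gripper_force: 30.0
```

Emit:
apply_moves(commands=[[[-0.07,1.0,0],0,1],[[-0.15,2.0,0],0,1],[[-0.22,3.0,0],0,1],[[-0.29,4.0,0],0,1],[[-0.36,5.0,0],0,1],[[-0.36,5.0,0],0,1],[[-0.36,5.0,0],0,1]])

```text
clock: 15.13
tool_pos: [0.6417, -0.0403, 0.0831]
orientation: [-180.0, 0.0, -85.8]
force: [0.2, 0.7, -1.5]
opening: 0.0238
gripper_force: 30.0
```

```bash
python3 - <<'E'
from h import *
np.set_printoptions(precision=4,suppress=True)
s=ctrl.snapshot("scene")
a=cv2.resize(s["img"][160:230,190:330],(800,400),interpolation=cv2.INTER_CUBIC)
cv2.imwrite("pics/k.png",a[:,:,::-1])
o=ctrl.get_obs(); print(o["clock"],o["opening"],o["force"],o["moment"],o["tool_pos"])
E
```

```text
15.1833 0.02395734347463985 [ 0.1597  0.5311 -1.0802] [ 0.4171  0.0034 -0.067 ] [ 0.6418 -0.0409  0.0831]
```

View pics/k.png

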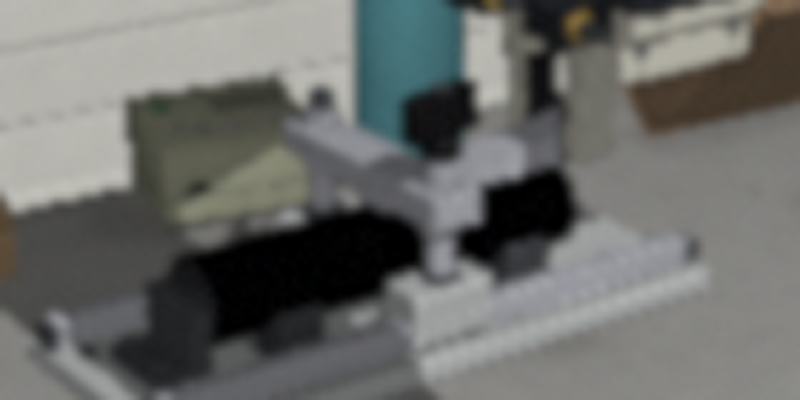

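The wedge lies on the pipe with its tip under the beam (crop ~(470,175)); no resistance so far.

Emit:
apply_moves(commands=[[[-0.03,0.4,0],0,1],[[-0.06,0.8,0],0,1],[[-0.09,1.2,0],0,1],[[-0.09,1.2,0],0,1],[[-0.09,1.2,0],0,1]])

```text
clock: 15.6
tool_pos: [0.6408, -0.0293, 0.083]
orientation: [-180.0, 0.0, -85.9]
force: [-0.5, 1.5, -1.2]
opening: 0.0238
gripper_force: 30.0
```

Emit:
apply_moves(commands=[[[-0.01,0.2,0],0,1],[[-0.03,0.4,0],0,1],[[-0.03,0.4,0],0,1]])

```text
clock: 15.85
tool_pos: [0.6405, -0.0255, 0.0831]
orientation: [-180.0, -0.0, -85.9]
force: [-1.8, -0.3, -0.3]
opening: 0.0237
gripper_force: 30.0
```

Emit:
apply_moves(commands=[[[-0.01,0.2,0],0,1],[[-0.02,0.3,0],0,1],[[-0.02,0.3,0],0,1]])

```text
clock: 16.1
tool_pos: [0.6403, -0.0225, 0.083]
orientation: [180.0, -0.0, -85.9]
force: [0.1, 0.1, -1.8]
opening: 0.0234
gripper_force: 30.0
```

Emit:
apply_moves(commands=[[[-0.01,0.1,0],0,1],[[-0.01,0.2,0],0,1],[[-0.01,0.2,0],0,1]])

```text
clock: 16.35
tool_pos: [0.6402, -0.0205, 0.083]
orientation: [180.0, 0.0, -85.9]
force: [-0.1, -1.2, -2.2]
opening: 0.0235
gripper_force: 30.0
```

Emit:
apply_moves(commands=[[[-0.01,0.1,0],0,1],[[-0.01,0.2,0],0,1],[[-0.01,0.2,0],0,1]])

```text
clock: 16.6
tool_pos: [0.6401, -0.0185, 0.083]
orientation: [180.0, 0.0, -85.9]
force: [0.8, -0.5, -2.4]
opening: 0.0237
gripper_force: 30.0
```

Emit:
apply_moves(commands=[[[-0.01,0.1,0],0,1],[[-0.01,0.2,0],0,1],[[-0.01,0.2,0],0,1]])

```text
clock: 16.85
tool_pos: [0.64, -0.0165, 0.0831]
orientation: [-180.0, 0.0, -85.9]
force: [-0.2, -0.0, -1.7]
opening: 0.0237
gripper_force: 30.0
```

Emit:
apply_moves(commands=[[[-0.01,0.1,0],0,1],[[-0.01,0.2,0],0,1],[[-0.01,0.2,0],0,1]])

```text
clock: 17.1
tool_pos: [0.6399, -0.0145, 0.0831]
orientation: [-180.0, 0.0, -85.9]
force: [-0.1, -0.6, -1.4]
opening: 0.0238
gripper_force: 30.0
```

Emit:
apply_moves(commands=[[[-0.01,0.1,0],0,1],[[-0.01,0.2,0],0,1],[[-0.01,0.2,0],0,1]])

```text
clock: 17.35
tool_pos: [0.6398, -0.0125, 0.083]
orientation: [180.0, 0.0, -85.9]
force: [-0.2, -0.1, -2.0]
opening: 0.024
gripper_force: 30.0
```

Emit:
apply_moves(commands=[[[-0.01,0.1,0],0,1],[[-0.01,0.15,0],0,1],[[-0.01,0.15,0],0,1]])

```text
clock: 17.6
tool_pos: [0.6396, -0.0114, 0.083]
orientation: [180.0, -0.0, -85.9]
force: [-0.2, -2.6, -1.2]
opening: 0.0236
gripper_force: 30.0
```

Emit:
apply_moves(commands=[[[-0.01,0.1,0],0,1],[[-0.01,0.1,0],0,1],[[-0.01,0.1,0],0,1]])

```text
clock: 17.85
tool_pos: [0.6395, -0.0106, 0.083]
orientation: [180.0, -0.0, -85.9]
force: [0.7, -5.2, -2.5]
opening: 0.0236
gripper_force: 30.0
```

Emit:
apply_moves(commands=[[[-0.01,0.1,0],0,1],[[-0.01,0.1,0],0,1],[[-0.01,0.1,0],0,1]])

```text
clock: 18.1
tool_pos: [0.6393, -0.01, 0.0829]
orientation: [180.0, -0.0, -85.9]
force: [1.8, -7.7, -2.7]
opening: 0.0237
gripper_force: 30.0
```

Emit:
apply_moves(commands=[[[-0.01,0.1,0],0,1],[[-0.01,0.1,0],0,1],[[-0.01,0.1,0],0,1]])

```text
clock: 18.35
tool_pos: [0.6392, -0.0094, 0.0829]
orientation: [179.9, -0.1, -85.9]
force: [2.5, -9.4, -3.0]
opening: 0.0234
gripper_force: 30.0
```

Emit:
apply_moves(commands=[[[0,0.1,0],0,1],[[0,0.15,0],0,1],[[0,0.15,0],0,1]])

```text
clock: 18.6
tool_pos: [0.6391, -0.0088, 0.0829]
orientation: [179.9, -0.1, -85.9]
force: [2.7, -13.0, -3.2]
opening: 0.0235
gripper_force: 30.0
```

Emit:
apply_moves(commands=[[[0,0.1,0],0,1],[[0,0.1,0],0,1],[[0,0.1,0],0,1]])

```text
clock: 18.85
tool_pos: [0.6389, -0.0082, 0.0828]
orientation: [179.9, -0.2, -85.9]
force: [3.2, -15.4, -4.0]
opening: 0.0236
gripper_force: 30.0
```

Emit:
apply_moves(commands=[[[0,0,0],0,0.5],[[0,0,0],0,0.4],[[0,-0.2,0],0,0.3],[[0,-0.2,0],0,0.3],[[0,-0.2,0],0,0.3],[[0,-0.2,0],0,0.3],[[0,-0.2,0],0,0.3]])

```text
clock: 19.43
tool_pos: [0.6395, -0.0073, 0.0832]
orientation: [-180.0, 0.0, -85.9]
force: [0.4, -0.7, 0.0]
opening: 0.0601
gripper_force: 0.0
```

Emit:
apply_moves(commands=[[[0,-0.2,2],0,0.3],[[0,-1,5],0,0.3],[[0,-4,9],0,0.3],[[-3,-8,12],0,0.3],[[-6,-12,13],0,0.3],[[-9,-15,13],0,0.3],[[-11,-18,13],0,0.3],[[-12,-21,13],0,0.3],[[-12,-21,13],0,0.3],[[-12,-21,13],0,0.3]])

```text
clock: 20.27
tool_pos: [0.5177, -0.2201, 0.2137]
orientation: [-180.0, -0.0, -86.1]
force: [0.5, 1.0, -0.5]
opening: 0.0614
gripper_force: 0.0
```

```bash
python3 - <<'E'
from h import *
np.set_printoptions(precision=4,suppress=True)
t=ctrl.snapshot("top");s=ctrl.snapshot("scene")
a=cv2.resize(s["img"][165:230,190:330],(800,300),interpolation=cv2.INTER_CUBIC); b=cv2.resize(t["img"][130:190,205:345],(800,300),interpolation=cv2.INTER_CUBIC)
cv2.imwrite("pics/l.png",np.vstack([a,b])[:,:,::-1])
for S in(s,t):
  for n,z in(("wedge_grip",.071),("wedge_tip",.0645),("bridge_mid",.071),("knob_grip",.126)): print(n,[(np.round(d["at"],1),round(d["score"],2),atz(S,d["at"],z)) for d in ctrl.spot_point(S,n)[:1]])
o=ctrl.get_obs(); print(o["clock"],o["tool_pos"],o["force"])
E
```

```text
wedge_grip [(array([278.5, 185.2]), 0.7, array([ 0.6454, -0.0131,  0.071 ]))]
wedge_tip [(array([242.6, 195. ]), 0.49, array([0.6504, 0.1   , 0.0645]))]
bridge_mid [(array([257.6, 190.8]), 0.63, array([0.641 , 0.0585, 0.071 ]))]
knob_grip [(array([262.6, 178.1]), 0.48, array([0.5921, 0.0733, 0.126 ]))]
wedge_grip [(array([296.8, 156.9]), 0.69, array([ 0.6378, -0.001 ,  0.071 ]))]
wedge_tip [(array([254.9, 159.4]), 0.62, array([0.6304, 0.1198, 0.0645]))]
bridge_mid [(array([272. , 155.4]), 0.82, array([0.6413, 0.0707, 0.071 ]))]
knob_grip [(array([272. , 171.1]), 0.6, array([0.5854, 0.0734, 0.126 ]))]
20.7667 [ 0.5197 -0.217   0.2128] [-0.7976  0.7014  0.4153]
```

View pics/l.png

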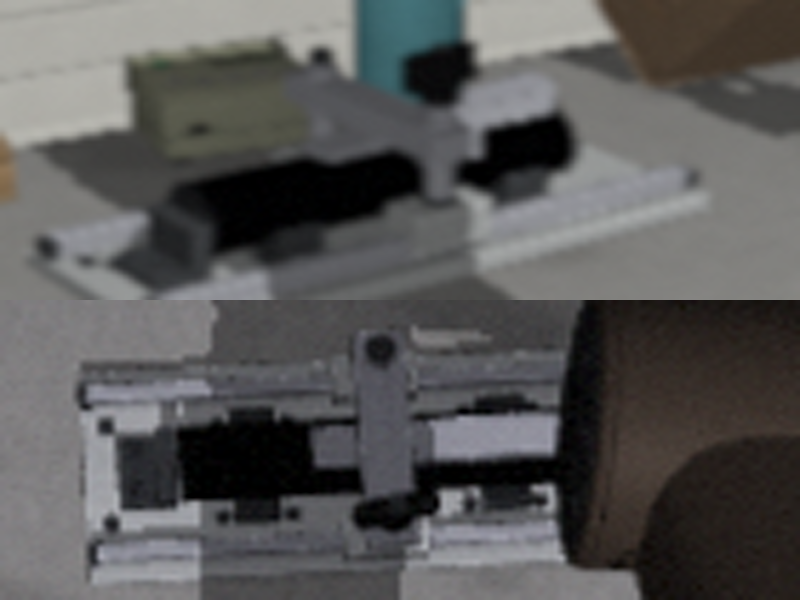

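```bash
python3 - <<'E'
from e import *
np.set_printoptions(precision=4,suppress=True)
f=[ctrl.snapshot("top") for _ in range(4)]; t=f[0]; g=np.mean([x["img"].astype(float).mean(2) for x in f],0)
L=lambda x,y:np.array((205+x/5.714,130+(y-300)/5))
def mid(n,a,b,c,d,z):
  e1=edge(g,L(*a),L(*b),3,30); e2=edge(g,L(*c),L(*d),3,30)
  m=[(e1[i]+e2[i])/2 for i in(0,1)]; w=[atz(t,p,z) for p in m]; dv=w[0]-w[1]
  for q in w:
    r=q[:2]-[.633,.068]; print(n,e1[2],e2[2],q,"cradle x",r[0]*np.cos(.072)+r[1]*np.sin(.072),"yaw",-dv[0]/dv[1],"width px",(e2[0]-e1[0])[1])
mid("pipe",(185,428),(305,421),(185,500),(305,494),.0395)
mid("wedge thick",(440,420),(555,415),(440,460),(555,458),.078)
mid("wedge thin",(315,425),(352,423),(315,468),(352,466),.068)
o=ctrl.get_obs(); print(o["clock"])
E
```

```text
pipe 0.8333333333333334 1.0 [0.6266 0.1712 0.0395] cradle x 0.001083251605057122 yaw 0.07003451647999677 width px 15.1363643678649
pipe 0.8333333333333334 1.0 [0.631  0.1093 0.0395] cradle x 0.0009541583179188237 yaw 0.07003451647999677 width px 15.1363643678649
wedge thick 0.9333333333333333 1.0 [0.6343 0.0424 0.078 ] cradle x -0.0005501703833088209 yaw 0.08518934292589282 width px 8.584423903286108
wedge thick 0.9333333333333333 1.0 [ 0.6392 -0.0152  0.078 ] cradle x 0.00020119249121912375 yaw 0.08518934292589282 width px 8.584423903286108
wedge thin 0.9666666666666667 1.0 [0.6335 0.1049 0.068 ] cradle x 0.0031574195902522853 yaw 0.04468862222813578 width px 9.772984880218672
wedge thin 0.9666666666666667 1.0 [0.6343 0.0862 0.068 ] cradle x 0.002645491506972344 yaw 0.04468862222813578 width px 9.772984880218672
20.9667
```

```bash
python3 -c "
from plant import ctrl
print(ctrl.close_job())"
```

```text
the job is handed in; nothing more can be done
None
```

I've handed the job in, with no verdict returned: the bridge is about midway and its knob turned up to the stop, the wedge was jammed under the beam with about 15 N and let go, and I didn't re-test the jam after letting go.

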